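Load the test kiln and hold its lid on the balance

TASK

Take the round grey clay rattle with the red stripes and lower it gently into the open test kiln, all the way down until it sits in the fireclay ring on the chamber floor, then let go of it; do not drop it in or press it down. Then grip the kiln lid by its black handle, bring it slowly forward off its back rests to its balance point, where it would fall neither shut nor back, and finish while still gripping it there, steady, so that I can slip the pin into the lid's stay plate. Never let the lid fall, and leave the plain rattle, the slip jar and the brush alone.

Things in the scene. Friction and masses are not known exactly. Their poses are not given: they have to be found in the camera images.
- rattle: Round clay rattle to load: a ball 54 mm in diameter, about 80 g, grey-brown with five red stripes from pole to pole. Origin at its centre. It starts on one of two fixed turned wooden rings on the bench (56 mm outside, 36 mm inside, 14 mm high; its centre is then 34 mm above the bench); which ring varies.
- plain_rattle: Bystander: a like ball, 54 mm, plain orange clay without stripes, on the other wooden ring. Origin at its centre.
- slip_jar: Bystander: closed brick-red jar with a red cap, 60 mm in diameter, 85 mm high, standing on the bench. Origin under its centre.
- slip_brush: Bystander: paint brush 200 mm long, 12 mm thick, lying on the bench beyond the kiln, across the robot's view. Origin at the middle of its length, at its underside; it lies along its own x axis.
- kiln: Fixed small top-loading test kiln, brushed steel lined with white fibre. Origin under its centre. 185 x 185 mm, rim 112 mm above the bench; square chamber 136 x 136 mm in its middle, 76 mm deep. Its x axis points level from the front (grey control box there, 45 mm deep, 96 mm high) to the hinged rear, which looks to the robot's right (-y) within 25 degrees.
- seat (a point): Centre of the loaded rattle once it sits in the fireclay ring in the middle of the chamber floor: on the kiln's centre line, 70 mm above the bench, 34 mm above the chamber floor. The ring is 44 mm outside, 30 mm inside, 12 mm high, part of the kiln. Axes as the kiln's.
- lid_hinge (a point): Middle of the lid's hinge pin, fixed 99 mm from the kiln's centre along its +x, 112 mm above the bench; axes as the kiln's. The pin lies along the kiln's y axis. At lid angle q the handle bar's middle is -0.2275 cos q + 0.0175 sin q from the pin along the kiln's x (m) and 0.2275 sin q + 0.0175 cos q above it.
- lid_grip (a point): Middle of the black bar of the lid's handle; it turns with the lid. The bar is round, 12 mm thick, parallel to the hinge pin, 80 mm clear between its two steel legs; its centre stands 36 mm off the lid's free edge, in the middle of the lid's thickness. The point's -x axis points from the lid out through the handle, its y axis along the bar.
- lid (a joint): Opening angle of the lid (rad): 0 shut, growing as it swings up and back. It starts leaning on its back rests at 1.92 (20 degrees past upright), the farthest it opens. A 185 x 185 x 35 mm slab, about 0.7 kg, on a nearly free hinge. It balances at 1.40 (80 degrees open), its centre of mass then right above the pin: below that it falls shut, above it back onto the rests.
Mind the look-alikes: they are no part of the job. There is more than one size of the rattle; the one meant has the size given above.

How it is judged:
By the outcome, as a careful person would: the job done as asked, in the order asked, and still so for the second after the job is handed in, while the arm keeps its last pose, push and grip.
It also fails if it takes over 56 s, if anything falls off the work surface, if the arm or the gripper's body presses on something with over 40 N, if the wrist force passes 120 N, or if a joint passes its speed limit or range.

ROBOT

A 6-joint arm with a two-finger parallel gripper is mounted at the origin on the work surface. World frame = base frame: x ahead of the robot, y to its left, z up, the work surface at z = 0. Lengths are in m, angles in degrees, forces in N, time in s.
With the tool pointing down it reaches from about 0.4 to 0.825 m from the base axis. Payload 7 kg.
Tool frame: the origin (TCP) lies between the finger pads, 19 mm behind the fingertips; this is the grasp point; z points along the fingers, y is the direction in which the jaws open and shut (so a half turn about z gives the same grasp; the last joint's range is limited). The gripper opens to 88 mm and grips with 3 to 60 N. Pads are 19 mm wide; open, the fingers measure 130 mm over their backs; the gripper's body (78 mm by 193 mm) begins 47 mm behind the grasp point.
Start: joints at [91.965, 20.546, 0.682, 0, -70.136, -16.507], TCP at [0.169, 0.653, 0.245] pointing down, gripper open.
Joint ranges: [-176.03, 176.03], [-82.01, 121.73], [-58.28, 71.71], [-173.87, 95.51], [-174.79, -0.11], [-173.66, 173.66]. Speed limits (degrees/s): [136.94, 136.94, 172.46, 180, 180, 180].

INTERFACE

Orientations are given as a 3x3 rotation matrix whose columns are the frame's x, y, z axes.
In Python, from rig import robot gives the robot as it stands. Calls block until the motion is done:
- robot.goto(position, orientation): joint-space move of the TCP to a pose.
- robot.servo_line(position, ori=None, speed=0.15): straight line of the TCP; ori=None keeps the orientation; speed is the mean speed in m/s.
- robot.movej(angles): joint-space move.
- robot.move_gripper(opening): opening from 0.0 (shut) to 1.0 (fully open); the grip force is fixed at half the most; returns when the fingers have stopped.
- robot.dwell(seconds).
- robot.ik(position, orientation): joint angles nearest the present ones, or None.
- robot.grab_frame(name): name is "scene" or "top"; returns (picture, depth): 480x640x3 uint8, red, green, blue; 480x640 float32, m along the optical axis (not along the pixel's ray), 0 where there is no reading.
- robot.camera_info(name): a dict with "vfov" (degrees; the focal length in pixels is half the picture's height over the tangent of half this angle, whatever the lens; pixels are square), "cx", "cy" (the principal point, pixels), "view" (4x4, takes a point from world to camera coordinates). Camera axes: x right, y down, z forward; pixel columns grow to the right and rows downward; lengths in m; the calibration is good to about 2 mm. A picture is of the moment at which its call begins. camera_info takes no time and is no camera call.
A pose or a line that the arm cannot do raises robot.Unreachable and nothing moves.
- robot.job_done(): hands the job in, once; it reports no verdict.
Readings, each from a call of its own:
- robot.read_t(): time.
- robot.read_qpos(): joint angles.
- robot.read_qvel(): joint speeds.
- robot.read_effort(): joint torques, N m.
- robot.read_position(): TCP position.
- robot.read_tcp_rot(): TCP orientation.
- robot.read_force(): force on the tool from outside, world axes, zero at the start.
- robot.read_ft_torque(): the same for the moment, N m.
- robot.read_grip_width(): opening from 0.0 (shut) to 1.0 (fully open).
Only numpy, scipy, OpenCV 4.12 (cv2) and the standard library are available. Lean on these libraries where they do the work, as an engineer would, in place of code of your own. Each camera call takes 0.05 s, during which the arm holds its last target.

## Working session

There is one attempt and no reset: what is moved stays moved. The work goes in short steps, each a Python script; the robot and the scene stay as the last script left them, time stands still between calls to the robot, and variables do not carry over. Pictures are saved under pics/ and viewed, and the job is handed in when it is done.

```bash
ls; mkdir -p pics; python3 - <<'E'
from rig import robot
import cv2,numpy as np
for n in("scene","top"):
    im,d=robot.grab_frame(n)
    cv2.imwrite(f"pics/{n}0.png",im[:,:,::-1]); np.savez(f"{n}0.npz",im=im,d=d)
    i=robot.camera_info(n); print(n,i["vfov"],i["cx"],i["cy"]);print(np.round(i["view"],4))
print(robot.read_t())
E
```

```text
pics
scene 53.657339623815226 322.4191397656324 240.88405970050576
[[-0.5208  0.8536 -0.015   0.1663]
 [ 0.5005  0.291  -0.8154 -0.228 ]
 [-0.6916 -0.4322 -0.5788  1.3129]
 [ 0.      0.      0.      1.    ]]
top 48.95385133728662 311.5778385534586 242.98754456262736
[[-0.0298 -0.9993 -0.0204  0.1718]
 [-0.9888  0.0325 -0.1455  0.5448]
 [ 0.1461  0.0158 -0.9891  1.0738]
 [ 0.      0.      0.      1.    ]]
0.1
```

View pics/scene0.png

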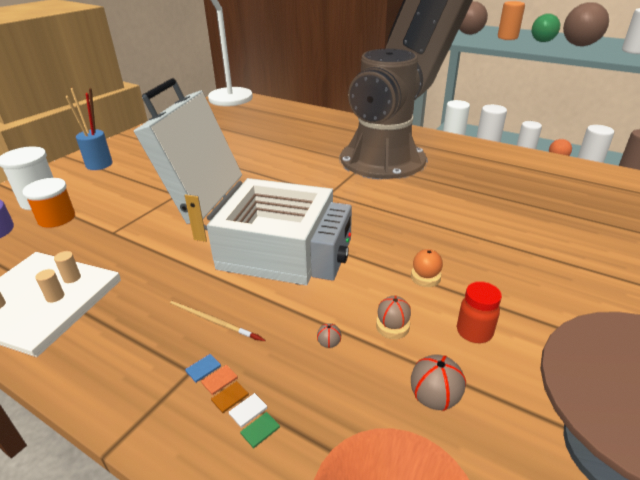

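View pics/top0.png

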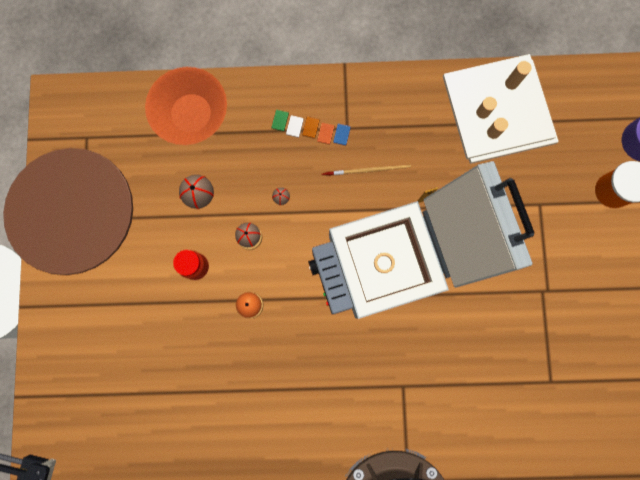

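Three striped balls in the top view: large (196,191) on the bench, medium (248,235) on a wooden ring, and small (281,196) on the bench. The orange ball on the other ring (249,304) has no stripes. The medium one on a ring fits the description. I'll measure all of them and take a crop.

```bash
cat > h.py <<'E'
import numpy as np,cv2
from rig import robot
def cloud(name,d):
    i=robot.camera_info(name); f=240/np.tan(np.radians(i["vfov"]/2))
    v,u=np.mgrid[0:480,0:640].astype(float)
    P=np.stack([(u-i["cx"])/f*d,(v-i["cy"])/f*d,d],-1)
    V=np.array(i["view"]); return (P-V[:3,3])@V[:3,:3]
def px(name,p):
    i=robot.camera_info(name); f=240/np.tan(np.radians(i["vfov"]/2)); V=np.array(i["view"])
    c=V[:3,:3]@np.array(p)+V[:3,3]; return c[:2]/c[2]*f+[i["cx"],i["cy"]]
def sphere(P):
    from scipy.optimize import least_squares
    c0=np.median(P,0)-[0,0,.02]
    r=least_squares(lambda x:np.linalg.norm(P-x[:3],axis=1)-x[3],[*c0,.027],loss='soft_l1',f_scale=.001)
    return r.x,np.sqrt(np.mean(r.fun**2))
E
python3 - <<'E'
from h import *
for n,c in (("top",[(196,191),(248,235),(281,196),(249,304)]),("scene",[(437,380),(394,310),(328,335),(427,262)])):
    z=np.load(n+"0.npz");P=cloud(n,z["d"])
    print(n,"bench",P[350,250] if n=="top" else P[240,560])
    for (u,v) in c:
        m=np.hypot(*(np.mgrid[0:480,0:640]-np.array([v,u])[:,None,None]))<(8 if n=="top" else 11)
        if (u,v) in((281,196),(328,335)): m=np.hypot(*(np.mgrid[0:480,0:640]-np.array([v,u])[:,None,None]))<7
        x,e=sphere(P[m&(z["d"]>0)]); print((u,v),np.round(x,4),round(e,5), "top z",P[v,u].round(4))
    if n=="top":
        # rim: z ~0.112
        m=(abs(P[...,2]-.112)<.004)&(z["d"]>0); m[:190]=0;m[330:]=0;m[:,:325]=0;m[:,450:]=0
        cv2.imwrite("pics/rim.png",cv2.resize((m*255).astype(np.uint8)[150:350,280:580],None,fx=2.5,fy=2.5))
        print("rim n",m.sum())
        im=z["im"][:,:,::-1]
        a=cv2.resize(im[170:330,160:320],(560,560),interpolation=cv2.INTER_CUBIC)
        cv2.imwrite("pics/crop1.png",a)
        b=cv2.resize(im[140:340,290:550],None,fx=3,fy=3,interpolation=cv2.INTER_CUBIC);cv2.imwrite("pics/crop2.png",b)
E
```

```text
top bench [ 0.32932597  0.29392006 -0.00102234]
(196, 191) [0.6713 0.3998 0.0461 0.029 ] 0.00178 top z [0.6633 0.393  0.0731]
(248, 235) [0.5733 0.2902 0.0409 0.0216] 0.00183 top z [0.5685 0.2867 0.0601]
(281, 196) [0.6584 0.219  0.0252 0.0154] 0.00169 top z [0.6539 0.2172 0.0421]
(249, 304) [0.426  0.2913 0.0395 0.0227] 0.00166 top z [0.4251 0.2866 0.0586]
rim n 4121
scene bench [ 1.68682836e-01  4.86490701e-01 -2.26848317e-04]
(437, 380) [0.6739 0.4013 0.0428 0.03  ] 0.00117 top z [0.6923 0.4044 0.0663]
(394, 310) [0.5728 0.2911 0.0356 0.0251] 0.00114 top z [0.5881 0.2969 0.0539]
(328, 335) [0.6608 0.2199 0.0224 0.0154] 0.00102 top z [0.6708 0.2251 0.0344]
(427, 262) [0.4245 0.2909 0.0355 0.0249] 0.00126 top z [0.4416 0.2952 0.0503]
```

View pics/crop1.png

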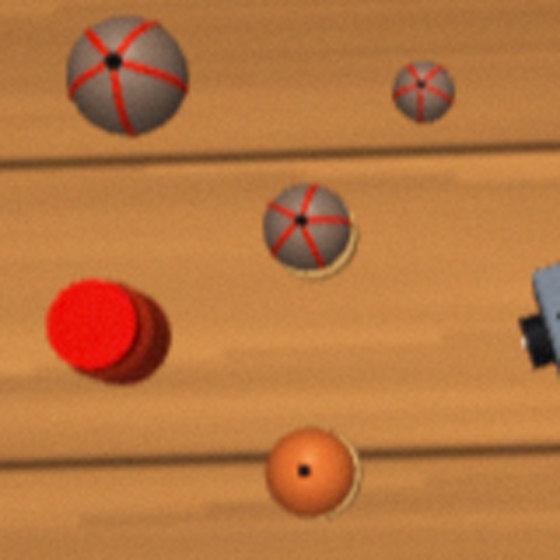

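View pics/crop2.png

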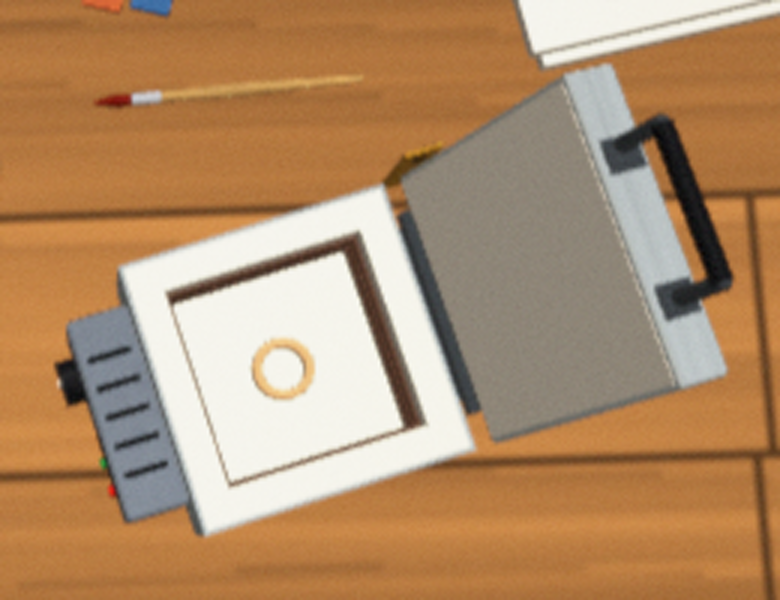

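View pics/rim.png

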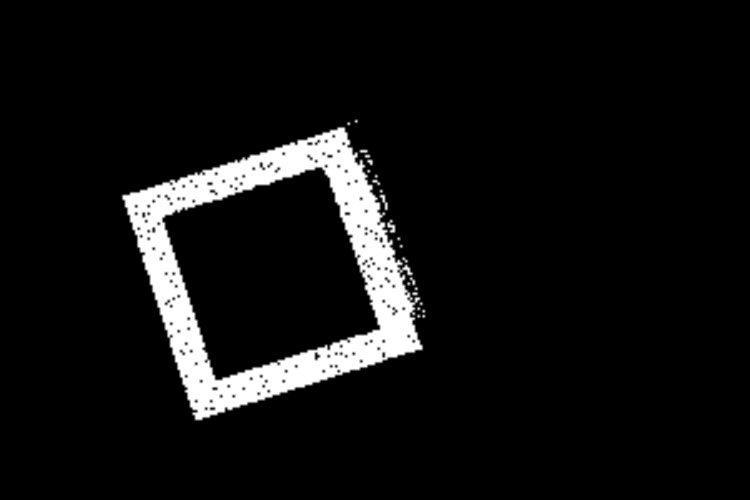

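The crop confirms it: the medium ball at (248,235) has five red stripes, sits on a wooden ring, and shows the right apparent size. The other two are about 75 mm and 38 mm. Next I'll fit the kiln pose, ball and handle.

```bash
cat >> h.py <<'E'
def onplane(name,u,v,z):
    i=robot.camera_info(name); f=240/np.tan(np.radians(i["vfov"]/2)); V=np.array(i["view"])
    R=V[:3,:3];o=-R.T@V[:3,3];d=R.T@np.array([(u-i["cx"])/f,(v-i["cy"])/f,1]); return o+d*(z-o[2])/d[2]
E
python3 - <<'E'
from h import *
from scipy.optimize import least_squares,minimize
z=np.load("top0.npz");im=z["im"];P=cloud("top",z["d"])
# ball: mask by colour differing from wood: low saturation / red stripes
hsv=cv2.cvtColor(im,cv2.COLOR_RGB2HSV)
for n,(u0,v0) in {"top":(248,235),"scene":(394,312)}.items():
    zz=np.load(n+"0.npz");hs=cv2.cvtColor(zz["im"],cv2.COLOR_RGB2HSV).astype(int)
    m=((hs[...,1]<115)|(hs[...,0]<7)|(hs[...,0]>170)); g=np.mgrid[0:480,0:640]
    m&=np.hypot(g[0]-v0,g[1]-u0)<24
    m=cv2.morphologyEx(m.astype(np.uint8),cv2.MORPH_CLOSE,np.ones((3,3)))
    k,l,s,c=cv2.connectedComponentsWithStats(m); j=1+np.argmax(s[1:,4])
    cc,_=cv2.findContours((l==j).astype(np.uint8),0,1); (x,y),r=cv2.minEnclosingCircle(cc[0])
    i=robot.camera_info(n);V=np.array(i["view"])
    p=onplane(n,*c[j],.034); dep=(V[:3,:3]@p+V[:3,3])[2]; f=240/np.tan(np.radians(i["vfov"]/2))
    print(n,"ball px",c[j].round(1),"area diam mm",2*np.sqrt(s[j,4]/np.pi)*dep/f*1e3,"xyz",p.round(4))
# kiln from rim: points in rim plane (white pixels), fit square ring by max IoU in image
white=((hsv[...,1]<40)&(hsv[...,2]>170)).astype(np.uint8)
m=(abs(P[...,2]-.112)<.005)&(z["d"]>0); m[:190]=0;m[330:]=0;m[:,:325]=0;m[:,450:]=0
m=cv2.medianBlur(m.astype(np.uint8),3)
def sq(p,h,zz=.112):
    x,y,a=p;ex=np.array([np.cos(a),np.sin(a),0]);ey=np.array([-np.sin(a),np.cos(a),0])
    return np.array([px("top",np.array([x,y,zz])+sx*h*ex+sy*h*ey) for sx,sy in((1,1),(1,-1),(-1,-1),(-1,1))])
def cost(p):
    t=np.zeros((480,640),np.uint8)
    for h,c in((.0925,1),(.068,0)): cv2.fillPoly(t,[np.round(sq(p,h)*16).astype(np.int32)],c,shift=4)
    return -(t&m).sum()/(t|m).sum()
c0=np.median(P[m>0],0);a0=-np.pi/2+np.radians(17)
r=minimize(cost,[c0[0],c0[1],a0],method="Nelder-Mead",options=dict(initial_simplex=[[c0[0],c0[1],a0],[c0[0]+.01,c0[1],a0],[c0[0],c0[1]+.01,a0],[c0[0],c0[1],a0+.1]],xatol=1e-5,fatol=1e-5))
x,y,a=r.x;print("kiln",r.x.round(4),np.degrees(a)+90,r.fun,"rim z",np.median(P[m>0],0))
np.save("kiln.npy",r.x)
# seat ring
ri=(hsv[...,1]>50)&(hsv[...,2]>120); ri[:245]=0;ri[280:]=0;ri[:,:370]=0;ri[:,398:]=0
v,u=np.nonzero(ri);(cx,cy),(A,B),_=cv2.fitEllipse(np.c_[u,v].astype(np.float32)); print("ring px",u.mean(),v.mean(),onplane("top",u.mean(),v.mean(),.048),len(u))
ex=np.array([np.cos(a),np.sin(a),0])
q=1.92;h=np.array([x,y,.112])+.099*ex; b=h+ex*(-.2275*np.cos(q)+.0175*np.sin(q))+[0,0,.2275*np.sin(q)+.0175*np.cos(q)]
print("bar",b.round(4),"px",px("top",b),px("scene",b))
for n,w in(("top",(500,180,535,245)),("scene",(140,75,180,110))):
    zz=np.load(n+"0.npz");Q=cloud(n,zz["d"]);mm=(zz["im"].max(2)<45)&(Q[...,2]>.29)&(Q[...,2]<.35)
    k=np.zeros_like(mm);k[w[1]:w[3],w[0]:w[2]]=1;mm&=k; print(n,"bar pts",mm.sum(),Q[mm].mean(0).round(4),np.ptp(Q[mm],0).round(3))
c=im[:,:,::-1].copy()
for hh in(.0925,.068): cv2.polylines(c,[np.round(sq(r.x,hh)).astype(int)],1,(0,0,255),1)
for pt in (px("top",b),px("top",[x,y,.048])): cv2.circle(c,tuple(np.round(pt).astype(int)),2,(0,255,0),-1)
cv2.imwrite("pics/fit.png",cv2.resize(c[140:340,290:550],None,fx=3,fy=3))
E
```

```text
top ball px [247.3 234.5] area diam mm 50.96151676761152 xyz [0.574  0.2918 0.034 ]
scene ball px [393.4 312.3] area diam mm 51.51377131014865 xyz [0.5736 0.2909 0.034 ]
kiln [ 0.5661 -0.0668 -1.2989] 15.57679009384168 2257034635226912.0 rim z [ 0.5039653  -0.00531997  0.11263921]
ring px 383.89285714285717 262.40816326530614 [0.50312692 0.00496206 0.048     ] 196
bar [ 0.618  -0.2529  0.3198] px [561.26574712 167.41660549] [101.93574043  92.57503453]
top bar pts 458 [ 0.5517 -0.1792  0.3215] [0.094 0.036 0.038]
scene bar pts 173 [ 0.5567 -0.1767  0.3218] [0.084 0.027 0.009]<stdin>:26: RuntimeWarning: overflow encountered in scalar negative
```

View pics/fit.png

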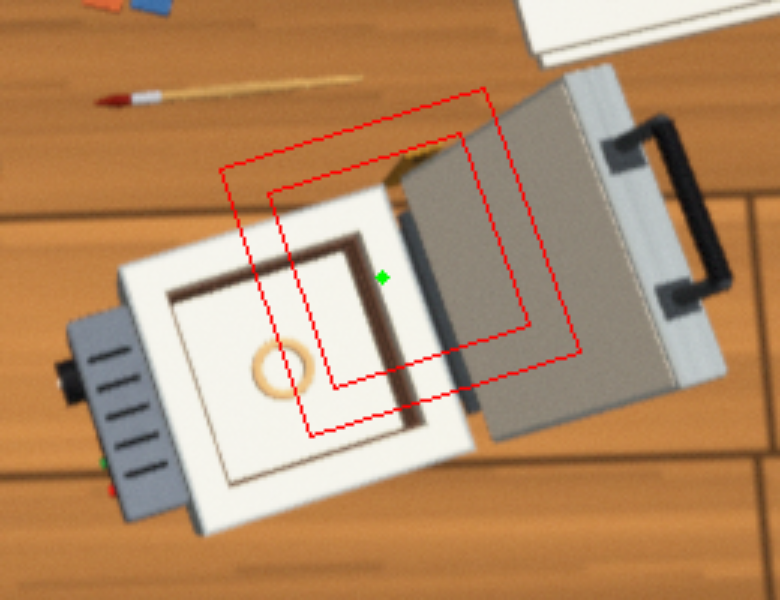

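The IoU went wrong because the unsigned sum was negated. I'll fix that and refit.

```bash
python3 - <<'E'
from h import *
from scipy.optimize import minimize
z=np.load("top0.npz");im=z["im"];P=cloud("top",z["d"])
m=(abs(P[...,2]-.112)<.005)&(z["d"]>0)&(im.min(2)>150); m[:190]=0;m[330:]=0;m[:,:325]=0;m[:,450:]=0
m=cv2.medianBlur(m.astype(np.uint8),3); S=4
M=cv2.resize(m,None,fx=S,fy=S,interpolation=cv2.INTER_NEAREST)[180*S:330*S,320*S:460*S]
def sq(p,h,zz=.112):
    x,y,a=p;ex=np.array([np.cos(a),np.sin(a),0]);ey=np.array([-np.sin(a),np.cos(a),0])
    return np.array([px("top",np.array([x,y,zz])+sx*h*ex+sy*h*ey) for sx,sy in((1,1),(1,-1),(-1,-1),(-1,1))])
def cost(p):
    t=np.zeros_like(M)
    for h,c in((.0925,1),(.068,0)): cv2.fillPoly(t,[np.round(((sq(p,h)-[320,180]+.5)*S-.5)*16).astype(np.int32)],c,shift=4)
    return -float((t&M).sum())/float((t|M).sum())
c0=[.503,0.0];a0=-np.pi/2+np.radians(17)
r=minimize(cost,[*c0,a0],method="Nelder-Mead",options=dict(initial_simplex=[[c0[0],c0[1],a0],[c0[0]+.01,c0[1],a0],[c0[0],c0[1]+.01,a0],[c0[0],c0[1],a0+.1]],xatol=1e-5,fatol=1e-5))
x,y,a=r.x;print("kiln",r.x.round(4),np.degrees(a)+90,r.fun)
np.save("kiln.npy",r.x)
ex=np.array([np.cos(a),np.sin(a),0])
q=1.92;h=np.array([x,y,.112])+.099*ex; b=h+ex*(-.2275*np.cos(q)+.0175*np.sin(q))+[0,0,.2275*np.sin(q)+.0175*np.cos(q)]
print("bar",b.round(4),"px",px("top",b),px("scene",b),"ring exp px",px("top",[x,y,.048]))
c=im[:,:,::-1].copy()
for hh in(.0925,.068): cv2.polylines(c,[np.round(sq(r.x,hh)).astype(int)],1,(0,0,255),1)
for pt in (px("top",b),px("top",[x,y,.048])): cv2.circle(c,tuple(np.round(pt).astype(int)),2,(0,255,0),-1)
c1=cv2.resize(c[140:340,290:550],None,fx=2,fy=2)
s=np.load("scene0.npz")["im"][:,:,::-1].copy(); cv2.circle(s,tuple(np.round(px("scene",b)).astype(int)),2,(0,255,0),-1)
hz=h.copy(); cv2.circle(s,tuple(np.round(px("scene",hz)).astype(int)),2,(0,255,0),-1)
s1=cv2.resize(s[60:260,130:330],None,fx=1.4,fy=2)
cv2.imwrite("pics/fit2.png",np.hstack([c1,s1]))
E
```

```text
kiln [ 0.5039  0.0046 -1.2993] 15.555616821038683 -0.9503263234227701
bar [ 0.5557 -0.1816  0.3198] px [519.86494933 206.98027304] [159.0750655   88.77596915] ring exp px [384.05853107 262.04428798]
```

View pics/fit2.png

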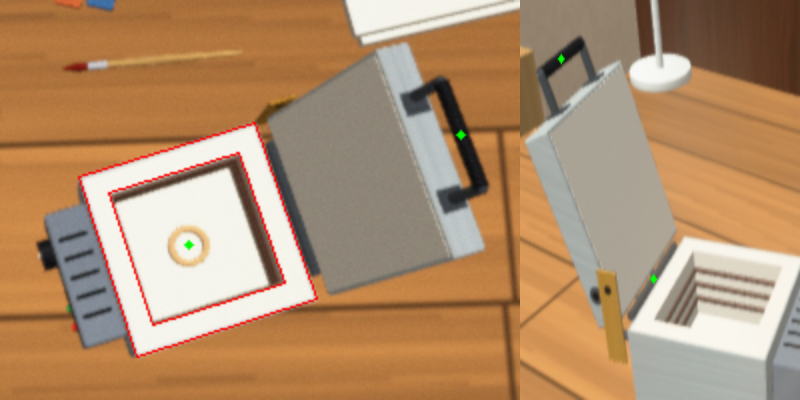

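The fit is good: IoU 0.95, the ring centre lands at px (384,262) as measured, and the predicted bar point lies on the bar in both views. Now I'll plan all poses by IK without moving.

```bash
cat >> h.py <<'E'
K=np.array([.5037,.0048]); A=-1.2993
EX=np.array([np.cos(A),np.sin(A),0]); EY=np.array([-np.sin(A),np.cos(A),0]); EZ=np.array([0,0,1.])
BALL=np.array([.5738,.2912,.034]); SEAT=np.array([*K,.070]); HINGE=np.array([*K,.112])+.099*EX
def down(s=1):
    y=s*EY; z=-EZ; return np.c_[np.cross(y,z),y,z]
def bar(q): return HINGE+EX*(-.2275*np.cos(q)+.0175*np.sin(q))+EZ*(.2275*np.sin(q)+.0175*np.cos(q))
def out(q): return -np.cos(q)*EX+np.sin(q)*EZ
def lidori(q,s=1,tilt=0):
    z=-out(q+tilt); x=s*EY; return np.c_[x,np.cross(z,x),z]
E
python3 - <<'E'
from h import *
print(robot.read_tcp_rot().round(3) if hasattr(robot.read_tcp_rot(),'round') else robot.read_tcp_rot())
f=lambda p,R:(lambda j:None if j is None else np.round(j,1))(robot.ik(p,R))
for s in(1,-1):
    print("down",s);
    for p in(BALL+[0,0,.15],BALL+[0,0,.008],BALL+[0,0,.22],SEAT+[0,0,.2],SEAT+[0,0,.008]): print(f(p,down(s)))
    print("lid",s)
    for q in(1.92,1.66,1.40):
        print(q,[f(bar(q)+d*out(q),lidori(q,s)) for d in(.09,0)],"tilts", [f(bar(q),lidori(q,s,t)) for t in (-.2,.2)])
E
```

```text
[[ 0.968 -0.251 -0.   ]
 [-0.251 -0.968 -0.001]
 [ 0.     0.001 -1.   ]]
down 1
[ 44.2  20.1  -8.3   0.  -61.6 151.3]
[ 44.2  28.3 -16.5   0.  -45.1 151.3]
[ 44.2  17.3  -2.9   0.  -69.8 151.3]
[ 22.9   3.3 -18.2   0.  -68.5 172.6]
[ 22.9  14.8 -32.9   0.  -42.3 172.6]
lid 1
1.92 [array([ -13.4,   18.4,   22.3,  -17.9, -103.2,  116.2]), array([-10.9,  17.6,  10.6, -17.8, -92.1, 117.3])] tilts [array([ -4.3,  12.9,   2.5,  -8.1, -82.6, 111.1]), array([ -16.8,   22.6,   17.3,  -26.7, -101.6,  120.8])]
1.66 [array([ 144.3,  -78.3,    1.1,   12.5, -165. ,  -26.6]), array([  3.5,   8.1,  -2.2,  -5.1, -80.8, 102.9])] tilts [array([ 11.3,   4.8, -10.9,   6.6, -73.9,  92.5]), array([ -4.1,  12.3,   5.6, -15.6, -89. , 110.7])]
1.4 [array([ 22.4,   0.3,  -6. ,   9.8, -85. ,  82.2]), array([ 20.6,   1.9, -15.6,  10.2, -73.6,  82. ])] tilts [array([ 27.6,   0.7, -23.7,  21.9, -71.6,  69.8]), array([ 12.4,   4.3,  -7.5,  -1.7, -78.3,  93.5])]
down -1
[ 44.2  20.1  -8.3   0.  -61.6 -28.7]
[ 44.2  28.3 -16.5   0.  -45.1 -28.7]
[ 44.2  17.3  -2.9   0.  -69.8 -28.7]
[ 22.9   3.3 -18.2   0.  -68.5  -7.4]
[ 22.9  14.8 -32.9   0.  -42.3  -7.4]
lid -1
1.92 [array([ -13.4,   18.4,   22.3,  -17.9, -103.2,  -63.8]), array([-10.9,  17.6,  10.6, -17.8, -92.1, -62.7])] tilts [array([ -4.3,  12.9,   2.5,  -8.1, -82.6, -68.9]), array([ -16.8,   22.6,   17.3,  -26.7, -101.6,  -59.2])]
1.66 [array([  2.7,   7.5,   8.3,  -5. , -91.9, -77.2]), array([  3.5,   8.1,  -2.2,  -5.1, -80.8, -77.1])] tilts [array([ 11.3,   4.8, -10.9,   6.6, -73.9, -87.5]), array([ -4.1,  12.3,   5.6, -15.6, -89. , -69.3])]
1.4 [array([ 22.4,   0.3,  -6. ,   9.8, -85. , -97.8]), array([ 20.6,   1.9, -15.6,  10.2, -73.6, -98. ])] tilts [array([  27.6,    0.7,  -23.7,   21.9,  -71.6, -110.2]), array([ 12.4,   4.3,  -7.5,  -1.7, -78.3, -86.5])]
```

All poses are reachable with s=-1. Now the pick.

```bash
python3 - <<'E'
from h import *
R=down(-1)
robot.goto(BALL+[0,0,.12],R); print(robot.read_t(),robot.read_force())
robot.servo_line(BALL+[0,0,.008],speed=.12); print(robot.read_t(),np.round(robot.read_force(),2),np.round(robot.read_position(),4))
im,d=robot.grab_frame("scene"); cv2.imwrite("pics/pre.png",cv2.resize(im[180:380,300:560,::-1],None,fx=3,fy=3))
E
```

```text
2.0833 [-0.09304293  0.56585572  0.06562832]
3.1667 [-0.39 -0.63  0.91] [0.5743 0.2916 0.0428]
```

View pics/pre.png

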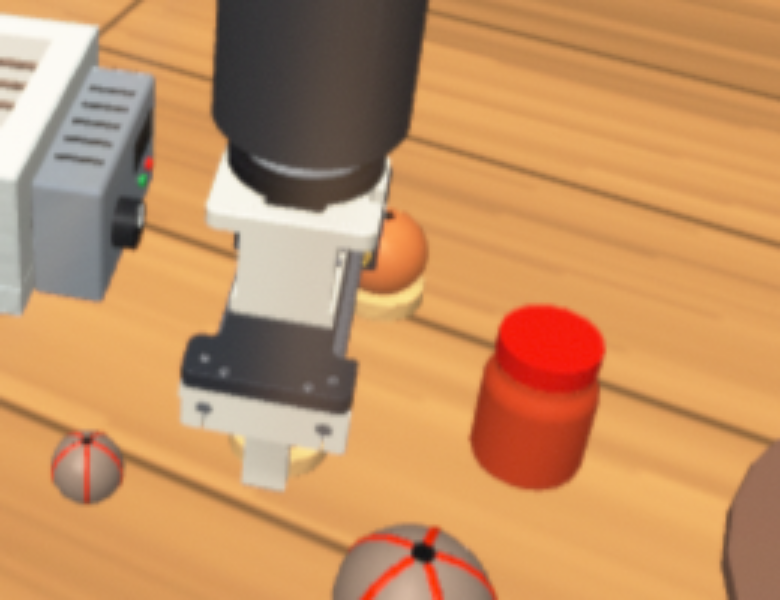

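The gripper straddles the ball on its ring (visible at crop ~(265,450)), clear of the neighbours. Closing and lifting.

```bash
python3 - <<'E'
from h import *
print(robot.move_gripper(0.3)); print("w",robot.read_grip_width()*88, np.round(robot.read_force(),2))
robot.servo_line(BALL+[0,0,.03],speed=.08); robot.servo_line(BALL+[0,0,.19],speed=.2)
print("w",robot.read_grip_width()*88, np.round(robot.read_force(),2),robot.read_t())
im,d=robot.grab_frame("scene"); cv2.imwrite("pics/lift.png",cv2.resize(im[100:360,250:560,::-1],None,fx=2.5,fy=2.3))
E
```

```text
False
w 52.90319874474295 [-4.73 -1.05  3.47]
w 53.393740656044855 [ 0.01 -0.5  -1.29] 5.2583
```

View pics/lift.png

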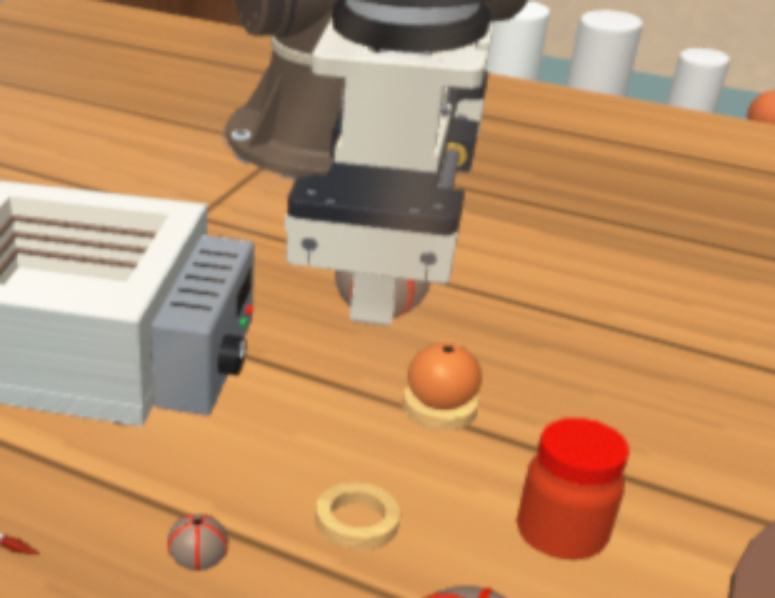

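Held at 53 mm width, and the ring is empty. Carrying it to above the kiln and lowering, with force watching at the end.

```bash
python3 - <<'E'
from h import *
R=down(-1)
robot.goto(SEAT+[0,0,.16],R); print(robot.read_t())
robot.servo_line(SEAT+[0,0,.055],speed=.12)
robot.servo_line(SEAT+[0,0,.020],speed=.06)
robot.dwell(.2)
f=[]; 
for _ in range(4): f.append(robot.read_force()); robot.dwell(.03)
print(robot.read_t(),np.mean(f,0).round(2),np.ptp(f,0).round(2),np.round(robot.read_position()-SEAT,4), np.round(robot.read_tcp_rot(),3).tolist())
im,d=robot.grab_frame("top"); cv2.imwrite("pics/low.png",cv2.resize(im[160:340,290:500,::-1],None,fx=3,fy=3))
E
```

```text
6.4417
8.5333 [-0.32  0.2  -1.07] [0.72 1.03 1.05] [0.0002 0.0001 0.0203] [[0.268, -0.963, 0.001], [-0.963, -0.268, 0.0], [-0.0, -0.001, -1.0]]
```

View pics/low.png

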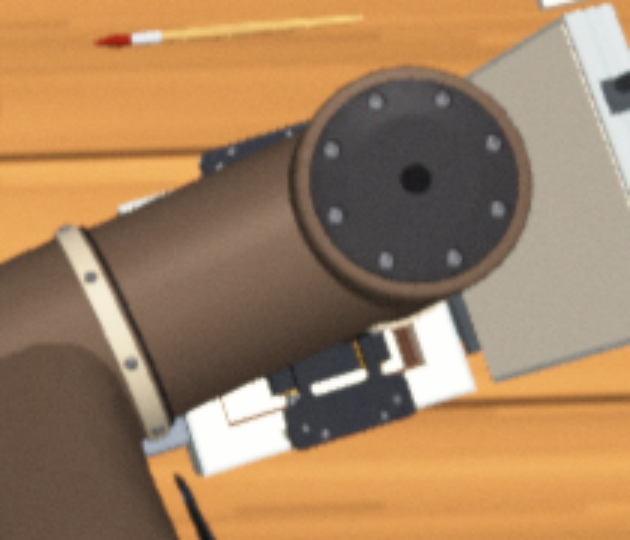

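The arm comes in from the left. The wrist end (crop ~(415,180)) overlaps the lid in projection, so I'll check from the side before lowering the last 12 mm.

```bash
python3 - <<'E'
from h import *
im,d=robot.grab_frame("scene"); cv2.imwrite("pics/low2.png",cv2.resize(im[40:290,110:390,::-1],None,fx=2.4,fy=2.4))
E
```

```text
(no output)
```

View pics/low2.png

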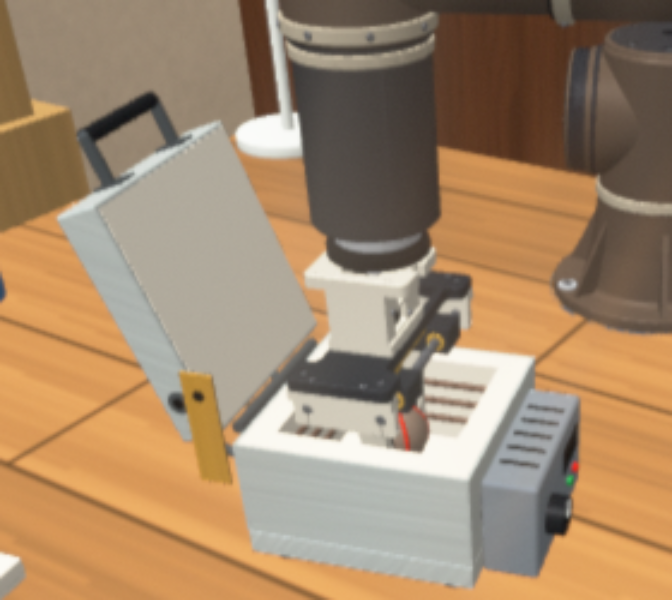

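The lid is well clear and the ball (crop ~(412,428)) is inside the chamber. Lowering in small steps until I feel light contact.

```bash
python3 - <<'E'
from h import *
def F(n=6):
    f=[]
    for _ in range(n): f.append(robot.read_force()); robot.dwell(.015)
    return np.mean(f,0)
f0=F(8); print("f0",f0.round(2),robot.read_t())
z=.020
robot.servo_line(SEAT+[0,0,.013],speed=.03); z=.013; print(F().round(2),robot.read_t())
while z>.003:
    f=F()-f0; p=robot.read_position()-SEAT
    print(round(z,4),f.round(2),np.round(p,4),round(robot.read_t(),2))
    if f[2]>1.5: break
    z-=.001; robot.servo_line(SEAT+[0,0,z],speed=.02)
E
```

```text
f0 [ 0.18  0.12 -0.99] 8.7667
[ 0.02 -0.08 -0.9 ] 9.25
0.013 [-0.   -0.64  0.26] [0.0001 0.     0.0131] 9.35
0.012 [-0.49 -0.22  0.18] [-0.    -0.     0.012] 9.7
0.011 [-0.07 -0.32 -0.08] [-0.    -0.     0.011] 10.05
0.01 [-0.27 -0.37  0.27] [-0.   -0.    0.01] 10.4
0.009 [-0.71 -0.86  3.6 ] [0.0002 0.     0.0092] 10.75
```

Contact came at +9.2 mm. The ball was gripped 8.8 mm below the TCP, so this matches seat height within 0.5 mm, with 3.6 N of light force. Easing off slightly and releasing.

```bash
python3 - <<'E'
from h import *
robot.servo_line(SEAT+[0,0,.0092],speed=.02)
print(np.round(robot.read_force(),2))
robot.move_gripper(.76); print(robot.read_grip_width()*88,np.round(robot.read_force(),2),robot.read_t())
robot.servo_line(SEAT+[0,0,.07],speed=.07)
robot.servo_line(SEAT+[0,0,.22],speed=.2)
print(robot.read_t())
# swing left to high point towards lid approach
im,d=robot.grab_frame("scene"); cv2.imwrite("pics/seat.png",cv2.resize(im[40:290,110:390,::-1],None,fx=2.4,fy=2.4))
q=1.92
for dd in (.06,.1,.14): print(dd,bar(q)+dd*out(q),robot.ik(bar(q)+dd*out(q),lidori(q,-1)))
print(robot.read_qpos())
E
```

```text
[ 1.06 -0.18  2.06]
66.62270664621403 [ 0.41 -0.02 -0.42] 11.5167
13.4333
0.06 [ 0.56103861 -0.20118004  0.37616045] [-12.57446328  17.96606233  18.12929418 -17.81086329 -99.43863566
 -63.37757743]
0.1 [ 0.56470883 -0.21436472  0.41374627] [ -13.6402096    18.63759982   23.75921845  -17.9680813  -104.48431977
  -63.89834606]
0.14 [ 0.56837904 -0.2275494   0.45133209] [ -14.69502933   19.67345335   29.96954717  -18.29965911 -109.72715004
  -64.54340846]
[ 2.29267059e+01  2.67230260e+00 -1.64719260e+01 -3.08474544e-02
 -7.10093522e+01 -7.37131943e+00]
```

View pics/seat.png

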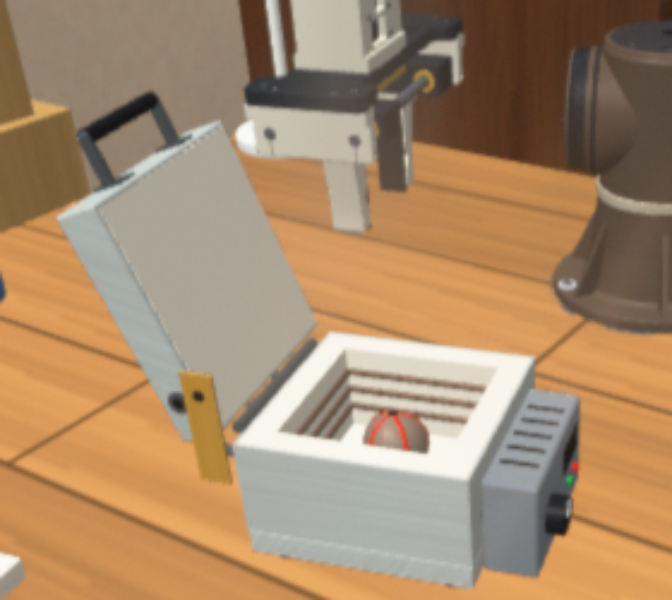

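The rattle sits in the middle of the chamber, at crop (397,438). Rising and moving to the pre-grasp out beyond the handle.

```bash
python3 - <<'E'
from h import *
q=1.92
robot.servo_line(SEAT+[0,0,.37],speed=.3); print(robot.read_t())
robot.goto(bar(q)+.13*out(q),lidori(q,-1)); print(robot.read_t(),np.round(robot.read_position(),4))
robot.servo_line(bar(q)+.06*out(q),speed=.12)
t,dt=robot.grab_frame("top"); s,ds=robot.grab_frame("scene"); np.savez("pre.npz",t=t,dt=dt,s=s,ds=ds)
cv2.imwrite("pics/pl.png",np.hstack([cv2.resize(t[130:330,330:580,::-1],(400,320)),cv2.resize(s[20:270,80:380,::-1],(400,320))]))
print(robot.read_t(),np.round(robot.read_force(),2))
P=cloud("top",dt); g=np.mgrid[0:480,0:640]; e=px("top",SEAT); print("ball px exp",e)
m=np.hypot(g[0]-e[1],g[1]-e[0])<8; print(sphere(P[m])[0].round(4))
E
```

```text
14.1333
15.075 [ 0.5674 -0.2247  0.4402]
15.9083 [-0.27  0.18 -0.59]
ball px exp [385.19830491 260.9535033 ]
[0.5031 0.0053 0.0765 0.0219]
```

View pics/pl.png

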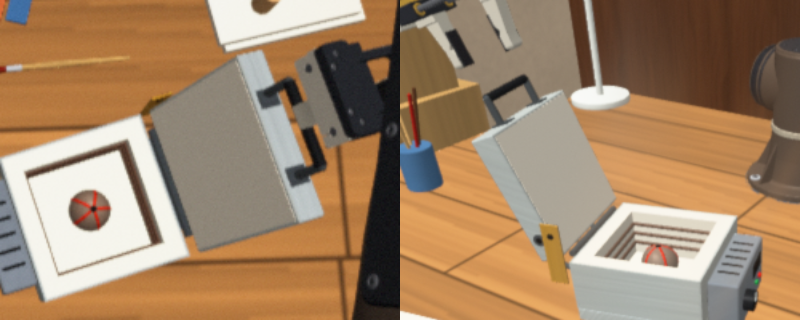

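The rattle is seated: centre (0.503, 0.005), top at 98 mm against 97 mm expected. The fingers straddle the middle of the bar. Advancing and closing.

```bash
python3 - <<'E'
from h import *
q=1.92
robot.servo_line(bar(q),speed=.06)
print(robot.read_t(),np.round(robot.read_force(),2),np.round(robot.read_position()-bar(q),4))
t,dt=robot.grab_frame("top"); s,ds=robot.grab_frame("scene")
cv2.imwrite("pics/pg.png",np.hstack([cv2.resize(t[130:330,400:600,::-1],(400,400)),cv2.resize(s[20:170,100:250,::-1],(400,400))]))
E
```

```text
17.0583 [ 0.76 -0.54 -0.16] [ 0.0002 -0.0002  0.0004]
```

View pics/pg.png

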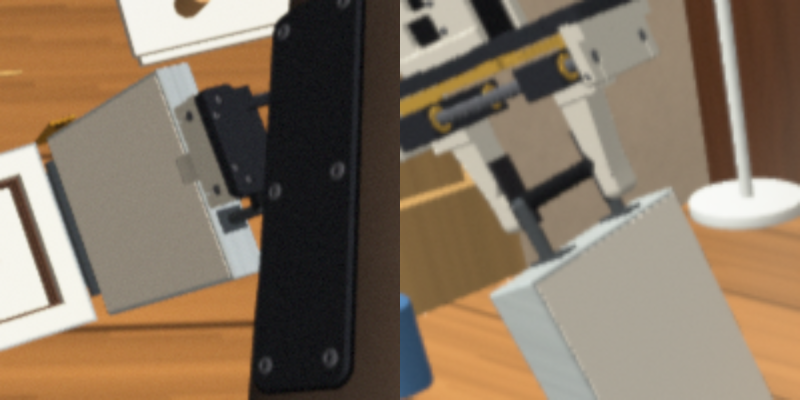

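The bar lies between the fingers, midway between the legs (right crop ~(560,185)). Closing on it.

```bash
python3 - <<'E'
from h import *
q=1.92
print(robot.move_gripper(0.0)); robot.dwell(.2)
print(robot.read_t(),"w",robot.read_grip_width()*88,np.round(robot.read_force(),2),np.round(robot.read_ft_torque(),2),np.round(robot.read_position()-bar(q),4))
E
```

```text
False
18.2833 w 10.922295276701027 [ 1.08 -2.31 -1.32] [-1.73 -0.73 -0.01] [ 0.0001 -0.0002 -0.    ]
```

Gripped at about 11–12 mm width with only ~2 N side force, so the bar geometry matches. Following the hinge arc slowly, with the tool turning along with the lid.

```bash
cat >> h.py <<'E'
def swing(q0,q1,n,speed=.04):
    for q in np.linspace(q0,q1,n+1)[1:]:
        robot.servo_line(bar(q),lidori(q,-1),speed=speed)
        f=np.mean([robot.read_force() for _ in range(3)],0)
        tg=np.sin(q)*EX+np.cos(q)*EZ
        print(round(q,3),"t",round(robot.read_t(),2),"f out/tan/ey",np.round([f@out(q),f@tg,f@EY],1),"M",np.round(robot.read_ft_torque(),2),"err",np.round((robot.read_position()-bar(q))*1e3,1))
        if np.linalg.norm(f)>25: print("STOP"); return
E
python3 - <<'E'
from h import *
swing(1.92,1.80,3); print(robot.read_grip_width()*88)
E
```

```text
1.88 t 18.66 f out/tan/ey [-0.1  1.2  0.7] M [-1.57 -0.52  0.01] err [-0.2  0.6  0.3]
1.84 t 19.03 f out/tan/ey [-1.6  1.2  0.2] M [-1.34 -0.49  0.09] err [-0.1  0.4  0.1]
1.8 t 19.41 f out/tan/ey [ 0.3  0.6 -1. ] M [-1.2  -0.3   0.02] err [-0.2  0.3  0.1]
10.872909753909642
```

```bash
python3 - <<'E'
from h import *
swing(1.80,1.40,10,.03); print(robot.read_grip_width()*88)
robot.dwell(.3)
t,dt=robot.grab_frame("top"); s,ds=robot.grab_frame("scene"); np.savez("end.npz",t=t,dt=dt,s=s,ds=ds)
cv2.imwrite("pics/end.png",np.hstack([cv2.resize(t[130:330,300:550,::-1],(400,320)),cv2.resize(s[20:270,80:380,::-1],(400,320))]))
print(robot.read_t(),robot.read_qvel())
E
```

```text
1.76 t 19.87 f out/tan/ey [-1.2  2.2 -0.3] M [-1.01 -0.13  0.06] err [-0.2  0.5  0.1]
1.72 t 20.32 f out/tan/ey [-1.9  0.6 -2.3] M [-0.93  0.11  0.1 ] err [-0.3  0.6  0.1]
1.68 t 20.78 f out/tan/ey [-2.2  0.9 -1.6] M [-0.8   0.35  0.08] err [-0.3  0.5  0. ]
1.64 t 21.24 f out/tan/ey [-2.4  0.5 -1.9] M [-0.59  0.5   0.09] err [-0.3  0.5 -0. ]
1.6 t 21.7 f out/tan/ey [-2.6  0.3 -3.3] M [-0.5   0.77  0.08] err [-0.3  0.4 -0.1]
1.56 t 22.16 f out/tan/ey [-3.1  0.6 -4. ] M [-0.37  1.08  0.04] err [-0.3  0.3 -0.1]
1.52 t 22.62 f out/tan/ey [-2.6  0.6 -5.1] M [-0.26  1.31 -0.08] err [-0.2  0.2 -0.2]
1.48 t 23.07 f out/tan/ey [-3.4 -0.6 -5.1] M [-0.1   1.63 -0.12] err [-0.3  0.1 -0.2]
1.44 t 23.53 f out/tan/ey [-4.4 -1.2 -5. ] M [ 0.08  1.8  -0.25] err [-0.3  0.  -0.2]
1.4 t 23.99 f out/tan/ey [-5.3  0.9 -5.6] M [ 0.21  1.83 -0.3 ] err [-0.3 -0.  -0.3]
10.871558059038307
24.3917 [-0.14598467 -0.04504172 -0.04162995  0.00547973 -0.02160535 -0.0270661 ]
```

View pics/end.png

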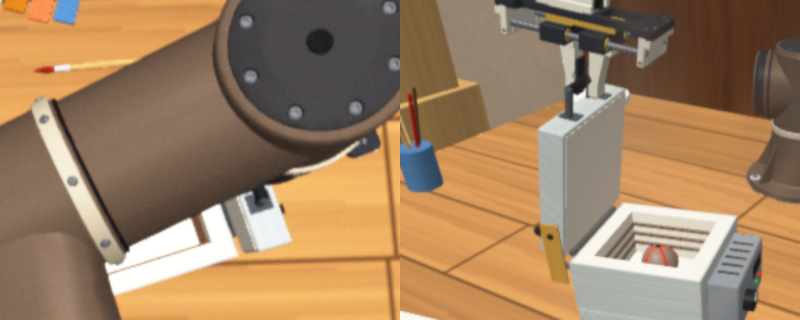

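The lid is nearly upright, held by the handle, and the rattle is still in the chamber. I'll check the lid angle independently from its inner-face plane, using the 1.92 start image as reference.

```bash
python3 - <<'E'
from h import *
for n,im,d,q in(("start",np.load("scene0.npz")["im"],np.load("scene0.npz")["d"],1.92),("end",np.load("end.npz")["s"],np.load("end.npz")["ds"],1.40)):
    P=cloud("scene",d); r=P-HINGE; a=r@EX; b=r@EY; c=r[...,2]
    lx=-a*np.cos(q)+c*np.sin(q); lz=a*np.sin(q)+c*np.cos(q)   # along lid, across thickness
    m=(d>0)&(abs(b)<.075)&(lx>.03)&(lx<.17)&(abs(lz)<.012); Q=np.c_[a[m],b[m],c[m]]
    u=np.linalg.svd(Q-np.median(Q,0),full_matrices=False)[2][2]; u*=-np.sign(u[0])
    m2=abs((Q-np.median(Q,0))@u)<.006;Q=Q[m2];u=np.linalg.svd(Q-Q.mean(0),full_matrices=False)[2][2]; u*=-np.sign(u[0])
    print(n,len(Q),"normal",u.round(3),"q=",np.arctan2(-u[0],-u[2]).round(4),"lz mean",lz[m].mean().round(4))
i=0
import time
for _ in range(4):
    robot.dwell(.3);print(round(robot.read_t(),2),np.round(robot.read_position()-bar(1.4),5),np.round(robot.read_force(),1),robot.read_grip_width()*88,np.abs(robot.read_qvel()).max().round(2))
E
```

```text
start 3823 normal [-0.94  -0.003  0.342] q= 1.9196 lz mean -0.0002
end 2390 normal [-0.985 -0.003 -0.172] q= 1.3979 lz mean -0.0002
24.69 [-0.00017 -0.00023 -0.00022] [-5.5 -1.9 -5.1] 11.34801609779694 0.09
24.99 [-0.00019 -0.00026 -0.00021] [-5.1 -1.5 -4.6] 11.394224516579689 0.16
25.29 [-0.00018 -0.00027 -0.00021] [-4.5 -2.3 -4.6] 11.380077306561951 0.06
25.59 [-0.00018 -0.00026 -0.00022] [-5.7 -1.  -3.6] 11.303024457790407 0.08
```

The lid plane gives q = 1.398 (80.1°) and the start image gives 1.9196, which agrees with 1.92. The hold is steady, so I'm handing in.

```bash
python3 - <<'E'
from h import *
print(robot.job_done())
E
```

```text
the job is handed in; nothing more can be done
None
```

I loaded the striped rattle into the kiln, and the gripper is still holding the lid at its balance point. I handed the job in at about 26 s of the 56 s allowed.

- **Rattle:** I took the medium five-striped ball from its wooden ring and lowered it in 1 mm steps. It touched the fireclay ring with about 3.6 N at the expected seat height (within 0.5 mm). I eased off before opening the fingers. A later picture showed it centred within about 1 mm, with its top at 98 mm (97 mm expected).
- **Lid:** I gripped the black bar midway between its legs and brought the lid forward slowly along the hinge arc. The depth image measured it at 1.398 rad (target 1.40). Over the last second the tool held still to within 0.1 mm, about 0.4 mm off its target.
- **Forces:** The force reading stayed around 8 N at most, in the final hold. About 5 N of that is sideways force along the bar and hinge pin that built up during the swing. I left it because it was small and steady.
- **Other objects:** I did not touch the plain rattle, the slip jar or the brush. I did not check their positions again at the end.

No check failed or disagreed.

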